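Lower a glass apple into the annealing pot

ROBOT

A 6-joint arm with a two-finger parallel gripper is mounted at the origin on the work surface. World frame = base frame: x ahead of the robot, y to its left, z up, the work surface at z = 0. Lengths are in m, angles in rad, forces in N, time in s.
With the tool pointing down it reaches from about 0.3 to 1 m from the base axis. Payload 5.1 kg.
Tool frame: the origin (TCP) lies at the very end of the fingers, on their centre line; the grasp point (between the pads) lies 19 mm behind it; z points along the fingers, y is the line along which they close (so a half turn about z gives the same grasp; the last joint's range is limited). The gripper opens to 95 mm and grips with 3 to 60 N. Pads are 20 mm wide; open, the fingers measure 119 mm over their backs; the gripper's body (75 mm by 180 mm) begins 59 mm behind the grasp point.
Start: joints at [-1.274, 0.124, 1.65, -0, 1.367, -0.083], TCP at [0.241, -0.604, 0.215] pointing down, gripper open.
Joint ranges: [-2.61, 2.61], [-1.02, 2.33], [0.03, 2.71], [-1.35, 4.49], [0.32, 2.68], [-2.91, 2.91]. Speed limits (rad/s): [2.57, 2.57, 3.14, 3.14, 3.14, 3.14].

INTERFACE

Orientations are given as [roll, pitch, yaw] about the fixed x, y, z axes, in that order (R = Rz(yaw) Ry(pitch) Rx(roll)).
In Python, from rig import * gives the robot as it stands.
- The arm moves only by the tool servo_tool, never from a script. Its argument "commands" is a list of rows, each an object with "fingers": the closure, from 0 (fully open) to 1 (shut); "delta_pos": the shift along the world's x, y, z in units of 0.2 m (1.0 is 0.2 m), a list of three; "delta_rot": the turn, a rotation vector about the world's x, y, z in units of 30 degrees (1.0 is 30 degrees), a list of three. In form: [{"fingers": fingers, "delta_pos": [dx, dy, dz], "delta_rot": [rx, ry, rz]}, ...]. A call has 1 to 20 rows; each row shifts and turns the commanded pose from where the row before left it; what a row does not reach is not made up. A row lasts 1/12 s, in which the tool goes at most 41.7 mm and 7.16 degrees, less where a joint would pass 70% of its speed; a pose out of reach is approached as far as the arm can. A call with a number of a shift or a turn outside -1 to 1 is refused whole. A call with a gripper value outside its range is refused whole. The fingers move at their own pace and stop on an object; "newtons" is the grip in N (left out, the last holds). Time passes only in rows, so rows that do not move let the fingers close. It gives the time, the measured TCP pose, the force, the opening and the grip force at its end, in the units of the state.
- get_obs(): the state, without advancing time (a new reading comes with each control period).
- get_image(name): name is "scene" or "side" or "wrist"; returns the picture (420x560x3 uint8, blue, green, red); there is no depth.
- camera_model(name): a dict with "fov_y" (degrees; the focal length in pixels is half the picture's height over the tangent of half this angle, whatever the lens; pixels are square), "cx", "cy" (the principal point, pixels), "world_from_camera" (4x4, takes a point from camera to world coordinates). Camera axes: x right, y down, z forward; pixel columns grow to the right and rows downward; lengths in m; the calibration is good to about 2 mm. A picture is of the moment at which its call begins: read the wrist's pose just before it. camera_model takes no time and is no camera call; for the wrist camera it gives the pose at the moment of the call.
- job_done(): hands the job in; it is judged then, once.
Trained networks look in the newest picture that a camera, given by its name, has taken for a name from the list of things; names that differ only in an ending like _2 or _b are one class to them, and where a whole thing is asked for, a point or a joint stands for the part that bears it (a point fixed in the world has none). Each returns a list of dicts, best first, with "confidence" (0 to 1); they miss things now and then, are a little off and sometimes report something else, mostly with a low value. They report only what shows in the picture. A call takes as long as a camera call. They do not tell look-alikes from the thing itself.
- outline_of(label, camera): "region" (420x560 bool, what is visible of it) and "position" ([column, row] in pixels, amid what is visible of it).
The state is a dict: "time": time; "joints": joint angles; "dq": joint speeds; "joint_torque": joint torques, N m; "ee_pos": TCP position; "tcp_rot": TCP orientation; "force": force on the tool from outside, world axes, zero at the start; "ft_torque": the same for the moment, N m; "width": finger opening in m; "gripper_force": force on a finger pad.
Only numpy, scipy, OpenCV 4.12 (cv2) and the standard library are available. Lean on these libraries where they do the work, as an engineer would, in place of code of your own. Each camera call takes 0.05 s, during which the arm holds its last target. There are 200 camera calls.

TASK

Take the finished glass apple (the squat fruit, not the tall pear) and lower it gently into the deep round steel pot until you feel it settle on the sprung cork plate inside, then let go so that it stands upright there. The plate is set at a different height each time: the apple must neither be dropped nor rammed onto it or against the pot. Leave the pear and the graphite paddle where they are.

Things in the scene. Friction and masses are not known exactly. Their poses are not given: they have to be found in the camera images.
- apple: Solid glass apple paperweight, loose, about 0.2 kg, round about its vertical axis: 66 mm widest diameter (a straight band from 24 to 40 mm above its base, where it is best gripped), flat base 36 mm across, body 54 mm high and a short glass stem up to 63 mm. It stands upright on the table. Origin: centre of its base; z up.
- pear: Glass pear of the same glass, loose, 62 mm widest diameter (26 mm above its base), 98 mm tall, narrowing towards the top. To be left alone. Origin: centre of its base; z up.
- pot: Open round dark steel pot, fixed, 140 mm high, 162 mm outer and 150 mm inner diameter at the rim, two small handles reaching 102 mm from the axis, 100 mm up. Inside, a level cork plate 140 mm across on a soft spring (0.35 N/mm, 20 mm travel), its top 62 to 92 mm below the rim, different each time and not reported. Origin: centre of its underside; z up.
- pot_rim (a point): Centre of the pot's mouth, at rim height, 140 mm above the pot's origin.
- burner: Bench burner, fixed: round blue base of 130 mm diameter, with a tilted ribbed steel barrel rising to about 165 mm. Not lit. Origin: centre of its underside.
- paddle: Graphite paddle, loose, lying flat: black plate 80 x 60 x 10 mm and a 120 mm round wooden handle, 200 mm long in all, 18 mm high. To be left alone. Origin: on the table under the handle, 20 mm short of the plate's near edge; x towards the plate.
There are look-alikes about, which are no part of the job. What is shaped like the pot but orange or purple is not meant.

How it is judged:
By the outcome, as a careful person would: the job done as asked, in the order asked, and still so for the second after the job is handed in, with the robot touching nothing.
It also fails if it takes over 48 s, if anything falls off the work surface, if the arm or the gripper's body presses on something with over 40 N, if the wrist force passes 120 N, or if a joint passes its speed limit or range.

## Working session

There is one attempt and no reset: what is moved stays moved. The work goes in short steps, Python scripts to look and compute and a tool call to move; the robot and the scene stay as the last step left them, time stands still between calls to the robot, and variables do not carry over. Pictures are saved under pics/ and viewed, at most 10 in all, crops included, and the job is handed in when it is done.

Besides the shell and the picture viewer there is one more tool, called by a JSON object that holds its "name" and its "arguments". servo_tool: Moves the arm, as the interface text tells. Its arguments: {"type":"object","properties":{"commands":{"type":"array"},"newtons":{"type":"number"}},"required":["commands"]}

```bash
ls; mkdir -p pics; cat > h.py <<'E'
from rig import *
import numpy as np, cv2
def ray(cam,px,m=None):
    m=m or camera_model(cam); f=210/np.tan(np.radians(m["fov_y"])/2); T=np.array(m["world_from_camera"])
    d=T[:3,:3]@np.array([(px[0]-m["cx"])/f,(px[1]-m["cy"])/f,1]); return T[:3,3],d
def at_z(cam,px,z,m=None):
    o,d=ray(cam,px,m); return o+d*(z-o[2])/d[2]
def proj(cam,p,m=None):
    m=m or camera_model(cam); f=210/np.tan(np.radians(m["fov_y"])/2); T=np.linalg.inv(np.array(m["world_from_camera"]))
    c=T[:3,:3]@np.asarray(p,float)+T[:3,3]; return np.array([m["cx"]+f*c[0]/c[2],m["cy"]+f*c[1]/c[2]])
E
python3 - <<'E'
from h import *
ims=[]
for c in ("scene","side"):
    im=get_image(c); cv2.imwrite(f"pics/{c}0.png",im)
    for l in ("apple","pear","pot","burner","paddle"):
        for r in outline_of(l,c):
            ys,xs=np.where(r["region"]); 
            if len(xs): print(c,l,round(r["confidence"],2),np.round(r["position"]),xs.min(),xs.max(),ys.min(),ys.max())
    print(c,np.round(camera_model(c)["world_from_camera"],3).tolist())
print(get_obs())
E
```

```text
pics
scene apple 0.93 [248. 209.] 236 258 199 219
scene apple 0.6 [293. 253.] 256 328 219 291
scene pear 0.63 [279. 195.] 270 287 180 203
scene pot 0.91 [382. 323.] 349 425 286 366
scene pot 0.87 [293. 255.] 257 328 219 291
scene pot 0.66 [372. 212.] 341 404 177 245
scene burner 0.75 [234. 139.] 214 250 117 158
scene paddle 0.65 [212. 210.] 173 234 196 229
scene [[-0.897, 0.359, -0.257, 0.827], [0.441, 0.739, -0.508, 0.69], [0.007, -0.57, -0.822, 1.031], [0.0, 0.0, 0.0, 1.0]]
side apple 0.83 [273. 190.] 259 280 182 203
side pear 0.63 [300. 203.] 295 314 192 217
side pot 0.89 [323. 283.] 287 369 243 326
side pot 0.66 [231. 239.] 196 267 201 277
side pot 0.59 [192. 344.] 147 237 299 391
side burner 0.9 [340. 145.] 319 359 115 168
side [[-0.818, -0.445, 0.364, 0.094], [-0.575, 0.628, -0.525, 0.73], [0.005, -0.639, -0.77, 0.988], [0.0, 0.0, 0.0, 1.0]]
{'time': 0.6, 'joints': array([-1.27361259e+00,  1.23757111e-01,  1.65027583e+00,  1.08388155e-05,
        1.36747792e+00, -8.26349472e-02]), 'dq': array([ 0.00065093,  0.00075375,  0.00108441, -0.00068213, -0.00104047,
       -0.00017996]), 'joint_torque': array([-1.80994252e-04, -4.17287958e+01, -3.60000801e+01,  7.75188580e-02,
        4.30858776e-02, -3.29735759e-07]), 'ee_pos': array([ 0.24094547, -0.6036997 ,  0.2146983 ]), 'tcp_rot': array([ 3.14151027e+00, -3.82845529e-06,  3.79816494e-01]), 'force': array([-0.81199702,  0.64009833,  0.37762697]), 'ft_torque': array([-0.02285246, -0.00083328,  0.07019875]), 'gripper_force': 0.0, 'width': 0.09511933398278387}
```

View pics/scene0.png

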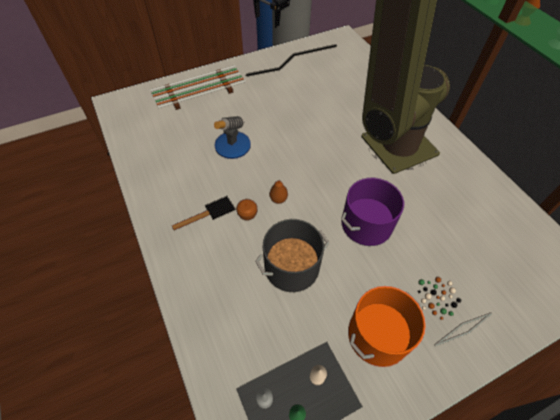

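View pics/side0.png

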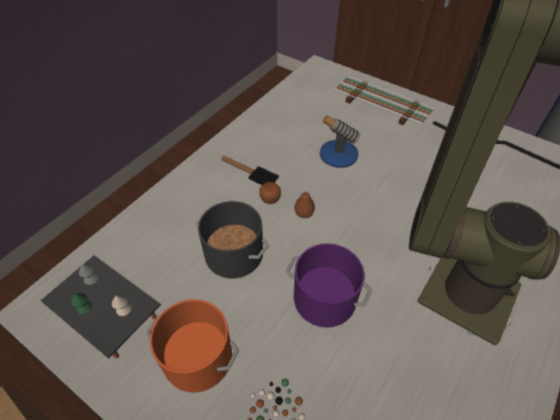

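Scene picture: the apple candidates are the squat fruit at (248,209), the pear at (279,193), and the mat ornaments at (320,374), (265,398) and (297,412). I choose the squat one at (248,209), which is (271,192) in side. The pot candidates are grey steel with cork at (293,255), purple at (372,212) and orange at (385,325). I choose the grey one, which is (231,239) in side. Next I fit the poses and take one close crop.

```bash
cat >> h.py <<'E'
from scipy.optimize import minimize
def hull_pts(x,y,prof):
    a=np.linspace(0,2*np.pi,40,endpoint=False)
    return np.array([[x+r*np.cos(t),y+r*np.sin(t),z] for r,z in prof for t in a])
def projn(P,m):
    f=210/np.tan(np.radians(m["fov_y"])/2); T=np.linalg.inv(np.array(m["world_from_camera"]))
    c=P@T[:3,:3].T+T[:3,3]; return np.c_[m["cx"]+f*c[:,0]/c[:,2],m["cy"]+f*c[:,1]/c[:,2]]
def fit(views,prof,x0):
    # views: list of (model,mask); maximise IoU of the convex hull of a round body
    S=8
    def cost(p):
        s=0
        for m,k in views:
            q=cv2.convexHull(projn(hull_pts(p[0],p[1],prof),m).astype(np.float32))
            ys,xs=np.where(k); x1,y1=xs.min()-15,ys.min()-15; w,h=xs.max()-x1+16,ys.max()-y1+16
            K=cv2.resize(k[max(y1,0):y1+h,max(x1,0):x1+w].astype(np.uint8),None,fx=S,fy=S,interpolation=cv2.INTER_NEAREST)
            Q=np.zeros_like(K); cv2.fillPoly(Q,[np.round((q[:,0]-[max(x1,0),max(y1,0)]+.5)*S).astype(np.int32)],1)
            s+=1-(K&Q).sum()/(K|Q).sum()
        return s/len(views)
    r=minimize(cost,x0,method="Nelder-Mead",options=dict(initial_simplex=[x0,[x0[0]+.015,x0[1]],[x0[0],x0[1]+.015]],xatol=1e-4,fatol=1e-4))
    return r.x,r.fun
APPLE=[(.018,0),(.028,.010),(.033,.024),(.033,.040),(.027,.049),(.015,.054),(.003,.063)]
PEAR=[(.018,0),(.031,.026),(.025,.05),(.012,.08),(.004,.098)]
POT=[(.081,0.0),(.081,.14)]
def near(l,c,px):
    R=[r for r in outline_of(l,c) if np.hypot(*(np.array(r["position"])-px))<15]
    if not R: return None
    k=R[0]["region"].astype(np.uint8)
    if l=="pot": k=cv2.morphologyEx(k,cv2.MORPH_OPEN,cv2.getStructuringElement(2,(21,21)))
    return k>0
E
python3 - <<'E'
from h import *
px={"apple":[(248,209),(271,192)],"pear":[(279,195),(304,205)],"pot":[(293,255),(231,239)]}
for c in ("scene","side"): get_image(c)
for l,P,z in (("apple",APPLE,.03),("pear",PEAR,.04),("pot",POT,.07)):
    V=[]
    for c,p in zip(("scene","side"),px[l]):
        k=near(l,c,p)
        if k is None: print("miss",l,c); continue
        v=(camera_model(c),k); V.append(v); print(l,c,fit([v],P,at_z(c,p,z)[:2]))
    print(l,"both",fit(V,P,at_z("scene",px[l][0],z)[:2]))
print("paddle plate",at_z("scene",(220,208),.01),"burner",at_z("scene",(233,146),0))
a=cv2.imread("pics/scene0.png")[160:300,170:340];b=cv2.imread("pics/side0.png")[150:290,170:340]
cv2.imwrite("pics/crop.png",cv2.resize(np.hstack([a,b]),None,fx=2.3,fy=2.3,interpolation=2))
E
```

```text
apple scene (array([0.61372643, 0.03493162]), np.float64(0.05136625314197685))
apple side (array([0.61500396, 0.0344284 ]), np.float64(0.06525254804618452))
apple both (array([0.61386576, 0.03487527]), np.float64(0.060583155495576524))
pear scene (array([0.49920921, 0.0246327 ]), np.float64(0.06746769656224672))
pear side (array([0.49887946, 0.02261206]), np.float64(0.07175302178766652))
pear both (array([0.49895192, 0.02382107]), np.float64(0.07557284231500483))
pot scene (array([0.57029371, 0.25884389]), np.float64(0.05180940167514925))
pot side (array([0.5790665 , 0.25636277]), np.float64(0.06329064152103436))
pot both (array([0.57340201, 0.26087892]), np.float64(0.06310724023927944))
paddle plate [ 0.68400253 -0.01772094  0.01      ] burner [ 0.54272043 -0.25725114  0.        ]
```

View pics/crop.png

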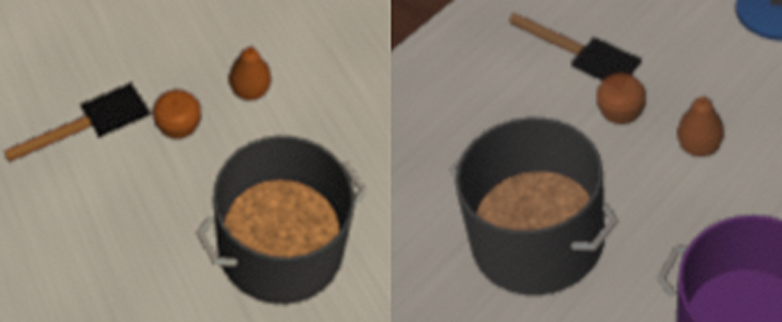

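The crop confirms it: squat apple at left (177,113), pear beside it, grey steel pot with cork plate. I move to a vantage above the apple and pot and turn the gripper on the way.

{"name": "servo_tool", "arguments": {"commands": [{"fingers": 0, "delta_pos": [0.04, 0.08, 0.1], "delta_rot": [0, 0, 0]}, {"fingers": 0, "delta_pos": [0.08, 0.16, 0.08], "delta_rot": [0, 0, -0.08]}, {"fingers": 0, "delta_pos": [0.08, 0.16, 0.08], "delta_rot": [0, 0, -0.08]}, {"fingers": 0, "delta_pos": [0.08, 0.16, 0.08], "delta_rot": [0, 0, -0.08]}, {"fingers": 0, "delta_pos": [0.08, 0.16, 0.08], "delta_rot": [0, 0, -0.08]}, {"fingers": 0, "delta_pos": [0.08, 0.16, 0.08], "delta_rot": [0, 0, -0.08]}, {"fingers": 0, "delta_pos": [0.08, 0.16, 0.08], "delta_rot": [0, 0, -0.08]}, {"fingers": 0, "delta_pos": [0.08, 0.16, 0.08], "delta_rot": [0, 0, -0.08]}, {"fingers": 0, "delta_pos": [0.08, 0.16, 0.08], "delta_rot": [0, 0, -0.08]}, {"fingers": 0, "delta_pos": [0.08, 0.16, 0.08], "delta_rot": [0, 0, -0.08]}, {"fingers": 0, "delta_pos": [0.08, 0.16, 0.08], "delta_rot": [0, 0, -0.08]}, {"fingers": 0, "delta_pos": [0.08, 0.16, 0], "delta_rot": [0, 0, -0.08]}, {"fingers": 0, "delta_pos": [0.08, 0.16, 0], "delta_rot": [0, 0, -0.08]}, {"fingers": 0, "delta_pos": [0.08, 0.16, 0], "delta_rot": [0, 0, -0.08]}, {"fingers": 0, "delta_pos": [0.08, 0.16, 0], "delta_rot": [0, 0, -0.08]}, {"fingers": 0, "delta_pos": [0.08, 0.16, 0], "delta_rot": [0, 0, -0.08]}, {"fingers": 0, "delta_pos": [0.08, 0.16, 0], "delta_rot": [0, 0, -0.08]}, {"fingers": 0, "delta_pos": [0.08, 0.18, 0], "delta_rot": [0, 0, 0]}, {"fingers": 0, "delta_pos": [0.08, 0.18, 0], "delta_rot": [0, 0, 0]}, {"fingers": 0, "delta_pos": [0.04, 0.1, 0], "delta_rot": [0, 0, 0]}]}}

```text
time: 2.67
ee_pos: [0.5457, 0.0197, 0.3945]
tcp_rot: [-3.14, 0.0, -0.288]
force: [0.0, -1.0, 0.3]
width: 0.0952
gripper_force: 0.0
```

```bash
python3 - <<'E'
from h import *
o=get_obs();print(o["time"],o["ee_pos"],o["tcp_rot"],o["joints"])
im=get_image("wrist"); m=camera_model("wrist"); cv2.imwrite("pics/w1.png",im); np.save("w1.npy",np.array(m["world_from_camera"])); print(m["fov_y"],m["cx"],m["cy"])
for l in ("apple","pot"):
    for r in outline_of(l,"wrist"):
        print(l,r["confidence"],r["position"])
for n,p in (("apple",(.614,.035,.03)),("pot",(.573,.26,.14))): print(n,proj("wrist",p,m))
E
```

```text
2.6667 [0.54571855 0.01971581 0.39445117] [-3.14045742e+00  2.29590417e-04 -2.87602816e-01] [-6.28234311e-02 -1.57467168e-01  1.63217923e+00  1.16320916e-03
  1.66685130e+00  1.79568742e+00]
58.96590985889069 277.98726183623506 209.53881039572565
apple 0.63 [254.0, 112.4]
pot 0.88 [196.0, 368.2]
pot 0.8 [87.4, 197.2]
pot 0.64 [19.0, 275.0]
apple [256.00446512 111.42085502]
pot [ 80.46763862 204.34745858]
```

View pics/w1.png

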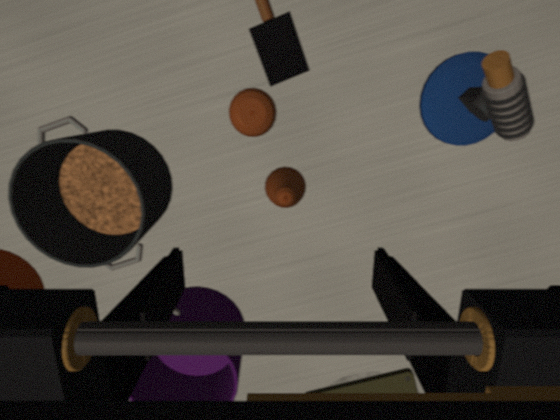

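The wrist picture agrees: apple at (252,112), pear at (285,187), pot at (87,197) with cork at (100,190). Now I refine the pot and estimate the plate depth from the cork region.

```bash
python3 - <<'E'
from h import *
px={"scene":(293,255),"side":(231,239),"wrist":(87,197)}
get_image("wrist"); VA=[(camera_model("wrist"),near("apple","wrist",(254,112)))]
print("apple wrist",fit(VA,APPLE,[.614,.035]))
ims={c:get_image(c) for c in px}; ms={c:camera_model(c) for c in px}; V=[];C=[]
for c in px:
    k=near("pot",c,px[c]); 
    if k is None: print("miss",c); continue
    V.append((ms[c],k)); print(c,fit([V[-1]],POT,[.573,.26]))
    hsv=cv2.cvtColor(ims[c],cv2.COLOR_BGR2HSV); h=(hsv[...,0]<25)&(hsv[...,1]>70)&(hsv[...,2]>70)
    inn=cv2.erode(k.astype(np.uint8),np.ones((5,5)))
    cm=cv2.morphologyEx((h&(inn>0)).astype(np.uint8),cv2.MORPH_CLOSE,np.ones((7,7)))
    n,L,st,_=cv2.connectedComponentsWithStats(cm); cm=(L==1+np.argmax(st[1:,4])); C.append((c,ms[c],cm)); print(c,"cork",cm.sum())
print("all",fit(V,POT,[.573,.26]))
def cost(p):
    s=0
    for c,m,k in C:
        S=4;A=[]
        for r,z in ((.070,p[2]),(.075,.14)):
            Q=np.zeros((420*S,560*S),np.uint8); q=projn(hull_pts(p[0],p[1],[(r,z)]),m)
            cv2.fillPoly(Q,[np.round((q+.5)*S).astype(np.int32)],1);A.append(Q)
        Q=A[0]&A[1]; K=cv2.resize(k.astype(np.uint8),None,fx=S,fy=S,interpolation=0); s+=1-(K&Q).sum()/(K|Q).sum()
    return s/len(C)
for sel in (None,0,1,2):
    C0=C; 
    if sel is not None: C=[C0[sel]]
    r=minimize(cost,[.573,.26,.065],method="Nelder-Mead",options=dict(initial_simplex=[[.573,.26,.065],[.583,.26,.065],[.573,.27,.065],[.573,.26,.08]],xatol=1e-4,fatol=1e-4)); print(sel,r.x,r.fun); C=C0
E
```

```text
Traceback (most recent call last):
  File "h.py", line 30, in fit
    r=minimize(cost,x0,method="Nelder-Mead",options=dict(initial_simplex=[x0,[x0[0]+.015,x0[1]],[x0[0],x0[1]+.015]],xatol=1e-4,fatol=1e-4))
  File "h.py", line 25, in cost
    ys,xs=np.where(k); x1,y1=xs.min()-15,ys.min()-15; w,h=xs.max()-x1+16,ys.max()-y1+16
          ~~~~~~~~^^^
ValueError: Calling nonzero on 0d arrays is not allowed. Use np.atleast_1d(scalar).nonzero() instead.
```

```bash
cat > pot.py <<'E'
from h import *
px={"scene":(293,255),"side":(231,239),"wrist":(87,197)}
get_image("wrist"); ka=near("apple","wrist",(254,112))
if ka is not None: print("apple wrist",fit([(camera_model("wrist"),ka)],APPLE,[.614,.035]))
ims={c:get_image(c) for c in px}; ms={c:camera_model(c) for c in px}; V=[];C=[]
for c in px:
    k=near("pot",c,px[c])
    if k is None: print("miss",c); continue
    V.append((ms[c],k)); print(c,fit([V[-1]],POT,[.573,.26]))
    hsv=cv2.cvtColor(ims[c],cv2.COLOR_BGR2HSV); h=(hsv[...,0]<25)&(hsv[...,1]>70)&(hsv[...,2]>70)
    inn=cv2.erode(k.astype(np.uint8),np.ones((5,5)))
    cm=cv2.morphologyEx((h&(inn>0)).astype(np.uint8),cv2.MORPH_CLOSE,np.ones((7,7)))
    n,L,st,_=cv2.connectedComponentsWithStats(cm); cm=(L==1+np.argmax(st[1:,4])); C.append((c,ms[c],cm)); print(c,"cork",cm.sum())
print("all",fit(V,POT,[.573,.26]))
def cost(p,C):
    s=0
    for c,m,k in C:
        S=4;A=[]
        for r,z in ((.070,p[2]),(.075,.14)):
            Q=np.zeros((420*S,560*S),np.uint8); q=projn(hull_pts(p[0],p[1],[(r,z)]),m)
            cv2.fillPoly(Q,[np.round((q+.5)*S).astype(np.int32)],1);A.append(Q)
        Q=A[0]&A[1]; K=cv2.resize(k.astype(np.uint8),None,fx=S,fy=S,interpolation=0); s+=1-(K&Q).sum()/(K|Q).sum()
    return s/len(C)
for D in [C]+[[d] for d in C]:
    r=minimize(cost,[.573,.26,.065],args=(D,),method="Nelder-Mead",options=dict(initial_simplex=[[.573,.26,.065],[.583,.26,.065],[.573,.27,.065],[.573,.26,.08]],xatol=1e-4,fatol=1e-4)); print([d[0] for d in D],r.x,r.fun)
E
python3 pot.py
```

```text
apple wrist (array([0.61423592, 0.03544573]), np.float64(0.04333822099939044))
scene (array([0.56952001, 0.25722689]), np.float64(0.051384194431031704))
scene cork 1316
side (array([0.57892976, 0.25549167]), np.float64(0.07319941767485894))
side cork 942
wrist (array([0.57196595, 0.26314175]), np.float64(0.03213865356011125))
wrist cork 5355
all (array([0.57233949, 0.26191572]), np.float64(0.05845138361540266))
['scene', 'side', 'wrist'] [0.57281764 0.2610381  0.05338979] 0.053328663900532446
['scene'] [0.57477165 0.26431689 0.06033112] 0.02517765541907857
['side'] [0.57043146 0.26301139 0.05580611] 0.03528567701539265
['wrist'] [0.57267402 0.26054222 0.05391892] 0.014061974704675295
```

Pot at about (0.5725, 0.262), with the plate at z ≈ 0.054. That is deep, so I grip the apple high (TCP at about 0.021) to keep the gripper body off the rim.

{"name": "servo_tool", "arguments": {"commands": [{"fingers": 0, "delta_pos": [0.07, 0.016, -0.14], "delta_rot": [0, 0, 0]}, {"fingers": 0, "delta_pos": [0.07, 0.016, -0.14], "delta_rot": [0, 0, 0]}, {"fingers": 0, "delta_pos": [0.07, 0.016, -0.14], "delta_rot": [0, 0, 0]}, {"fingers": 0, "delta_pos": [0.07, 0.016, -0.14], "delta_rot": [0, 0, 0]}, {"fingers": 0, "delta_pos": [0.062, 0.014, -0.14], "delta_rot": [0, 0, 0]}, {"fingers": 0, "delta_pos": [0, 0, -0.14], "delta_rot": [0, 0, 0]}, {"fingers": 0, "delta_pos": [0, 0, -0.14], "delta_rot": [0, 0, 0]}, {"fingers": 0, "delta_pos": [0, 0, -0.14], "delta_rot": [0, 0, 0]}, {"fingers": 0, "delta_pos": [0, 0, -0.14], "delta_rot": [0, 0, 0]}, {"fingers": 0, "delta_pos": [0, 0, -0.1], "delta_rot": [0, 0, 0]}, {"fingers": 0, "delta_pos": [0, 0, -0.05], "delta_rot": [0, 0, 0]}, {"fingers": 0, "delta_pos": [0, 0, 0], "delta_rot": [0, 0, 0]}, {"fingers": 0, "delta_pos": [0, 0, 0], "delta_rot": [0, 0, 0]}]}}

```text
time: 4.4
ee_pos: [0.6136, 0.0318, 0.113]
tcp_rot: [-3.142, -0.0, -0.291]
force: [0.1, -0.6, -0.7]
width: 0.0951
gripper_force: 0.0
```

```bash
python3 - <<'E'
from h import *
o=get_obs();print(o["time"],o["ee_pos"])
im=get_image("wrist");m=camera_model("wrist");print(proj("wrist",(.614,.0353,.04),m))
for r in outline_of("apple","wrist"):
    print(r["confidence"],r["position"]); 
    if r["confidence"]>.5: print(fit([(m,r["region"])],APPLE,[.614,.035]))
cv2.imwrite("pics/w2.png",im)
E
```

```text
4.4 [0.61357085 0.03178532 0.11299426]
[273.9880536  222.43340586]
0.56 [274.1, 218.0]
(array([0.61447238, 0.03669454]), np.float64(0.01973374541514583))
```

View pics/w2.png

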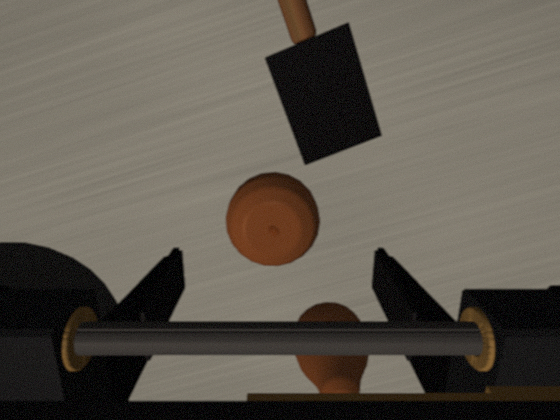

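Apple at (273,219), centred between the open fingers. The pear and paddle are clear. Refined position (0.6145, 0.0362).

{"name": "servo_tool", "arguments": {"commands": [{"fingers": 0, "delta_pos": [0.005, 0.022, -0.08], "delta_rot": [0, 0, 0]}, {"fingers": 0, "delta_pos": [0, 0, -0.1], "delta_rot": [0, 0, 0]}, {"fingers": 0, "delta_pos": [0, 0, -0.1], "delta_rot": [0, 0, 0]}, {"fingers": 0, "delta_pos": [0, 0, -0.1], "delta_rot": [0, 0, 0]}, {"fingers": 0, "delta_pos": [0, 0, -0.05], "delta_rot": [0, 0, 0]}, {"fingers": 0, "delta_pos": [0, 0, -0.03], "delta_rot": [0, 0, 0]}, {"fingers": 0, "delta_pos": [0, 0, 0], "delta_rot": [0, 0, 0]}, {"fingers": 0, "delta_pos": [0, 0, 0], "delta_rot": [0, 0, 0]}]}}

```text
time: 5.17
ee_pos: [0.6153, 0.0363, 0.022]
tcp_rot: [-3.141, -0.002, -0.29]
force: [0.4, -0.4, 0.2]
width: 0.095
gripper_force: 0.0
```

{"name": "servo_tool", "arguments": {"commands": [{"fingers": 0.15, "delta_pos": [0, 0, 0], "delta_rot": [0, 0, 0]}, {"fingers": 0.2, "delta_pos": [0, 0, 0], "delta_rot": [0, 0, 0]}, {"fingers": 0.25, "delta_pos": [0, 0, 0], "delta_rot": [0, 0, 0]}, {"fingers": 0.28, "delta_pos": [0, 0, 0], "delta_rot": [0, 0, 0]}, {"fingers": 0.3, "delta_pos": [0, 0, 0], "delta_rot": [0, 0, 0]}, {"fingers": 0.33, "delta_pos": [0, 0, 0], "delta_rot": [0, 0, 0]}, {"fingers": 0.5, "delta_pos": [0, 0, 0], "delta_rot": [0, 0, 0]}, {"fingers": 1, "delta_pos": [0, 0, 0], "delta_rot": [0, 0, 0]}, {"fingers": 1, "delta_pos": [0, 0, 0], "delta_rot": [0, 0, 0]}, {"fingers": 1, "delta_pos": [0, 0, 0], "delta_rot": [0, 0, 0]}, {"fingers": 1, "delta_pos": [0, 0, 0], "delta_rot": [0, 0, 0]}], "newtons": 20}}

```text
time: 6.08
ee_pos: [0.6144, 0.0361, 0.0209]
tcp_rot: [3.141, -0.0, -0.29]
force: [-0.4, -1.7, 2.7]
width: 0.0651
gripper_force: 20.0
```

{"name": "servo_tool", "arguments": {"commands": [{"fingers": 1, "delta_pos": [0, 0, 0.02], "delta_rot": [0, 0, 0]}, {"fingers": 1, "delta_pos": [0, 0, 0.05], "delta_rot": [0, 0, 0]}, {"fingers": 1, "delta_pos": [0, 0, 0.1], "delta_rot": [0, 0, 0]}, {"fingers": 1, "delta_pos": [0, 0, 0.12], "delta_rot": [0, 0, 0]}, {"fingers": 1, "delta_pos": [0, 0, 0.12], "delta_rot": [0, 0, 0]}, {"fingers": 1, "delta_pos": [0, 0, 0.12], "delta_rot": [0, 0, 0]}, {"fingers": 1, "delta_pos": [0, 0, 0.12], "delta_rot": [0, 0, 0]}, {"fingers": 1, "delta_pos": [0, 0, 0.12], "delta_rot": [0, 0, 0]}, {"fingers": 1, "delta_pos": [0, 0, 0.1], "delta_rot": [0, 0, 0]}, {"fingers": 1, "delta_pos": [0, 0, 0.08], "delta_rot": [0, 0, 0]}, {"fingers": 1, "delta_pos": [0, 0, 0.04], "delta_rot": [0, 0, 0]}, {"fingers": 1, "delta_pos": [0, 0, 0], "delta_rot": [0, 0, 0]}]}}

```text
time: 7.08
ee_pos: [0.6155, 0.0365, 0.2216]
tcp_rot: [-3.14, -0.005, -0.29]
force: [-0.6, -0.2, -1.6]
width: 0.0653
gripper_force: 20.0
```

```bash
python3 - <<'E'
from h import *
F=[]
for i in range(4):
    o=get_obs(); F.append(o["force"]); get_image("wrist")
print(o["time"],o["ee_pos"],np.round(F,2),o["width"],o["gripper_force"])
p=np.array([.5725,.262]); print((p-o["ee_pos"][:2])/.2)
k=near("apple","wrist",proj("wrist",o["ee_pos"])); print(k is not None)
E
```

```text
7.2333 [0.61352492 0.03642858 0.21703872] [[-0.58 -0.2  -1.57]
 [-0.52 -0.16 -1.92]
 [ 0.11 -0.07 -2.93]
 [-0.37  0.31 -2.49]] 0.06518616143535964 19.99972269142745
[-0.20512461  1.1278571 ]
True
```

Lifted, with the wrist reading about −2 N of weight. Next, over the pot.

{"name": "servo_tool", "arguments": {"commands": [{"fingers": 1, "delta_pos": [-0.01, 0.04, 0], "delta_rot": [0, 0, 0]}, {"fingers": 1, "delta_pos": [-0.02, 0.08, 0], "delta_rot": [0, 0, 0]}, {"fingers": 1, "delta_pos": [-0.02, 0.12, 0], "delta_rot": [0, 0, 0]}, {"fingers": 1, "delta_pos": [-0.03, 0.14, 0], "delta_rot": [0, 0, 0]}, {"fingers": 1, "delta_pos": [-0.03, 0.14, 0], "delta_rot": [0, 0, 0]}, {"fingers": 1, "delta_pos": [-0.03, 0.14, 0], "delta_rot": [0, 0, 0]}, {"fingers": 1, "delta_pos": [-0.02, 0.14, 0], "delta_rot": [0, 0, 0]}, {"fingers": 1, "delta_pos": [-0.02, 0.12, 0], "delta_rot": [0, 0, 0]}, {"fingers": 1, "delta_pos": [-0.015, 0.1, 0], "delta_rot": [0, 0, 0]}, {"fingers": 1, "delta_pos": [-0.01, 0.07, 0], "delta_rot": [0, 0, 0]}, {"fingers": 1, "delta_pos": [-0.005, 0.04, 0], "delta_rot": [0, 0, 0]}, {"fingers": 1, "delta_pos": [0, 0, 0], "delta_rot": [0, 0, 0]}, {"fingers": 1, "delta_pos": [0, 0, 0], "delta_rot": [0, 0, 0]}]}}

```text
time: 8.42
ee_pos: [0.5723, 0.2621, 0.2183]
tcp_rot: [3.141, 0.0, -0.29]
force: [-0.3, 0.5, -2.0]
width: 0.0647
gripper_force: 20.0
```

```bash
python3 - <<'E'
from h import *
o=get_obs();print(o["time"],o["ee_pos"],o["force"])
cs=[]
for c in ("scene","side","wrist"): 
    im=get_image(c)
    m=camera_model(c)
    q=projn(hull_pts(.5725,.262,[(.075,.14)]),m)
    cv2.polylines(im,[np.round(q).astype(np.int32)],True,(0,255,0),1); cs.append(im)
    if c!="wrist":
        x,y=proj(c,(.5725,.262,.14),m).astype(int); cs[-1]=cv2.resize(im[y-75:y+75,x-65:x+65],(260,300))
cs[2]=cv2.resize(cs[2],(280,210)); cs[2]=cv2.copyMakeBorder(cs[2],0,90,0,0,0)
cv2.imwrite("pics/over.png",np.hstack(cs))
E
```

```text
8.4167 [0.57229225 0.26209862 0.21829462] [-0.30158483  0.47838536 -2.01800128]
```

View pics/over.png

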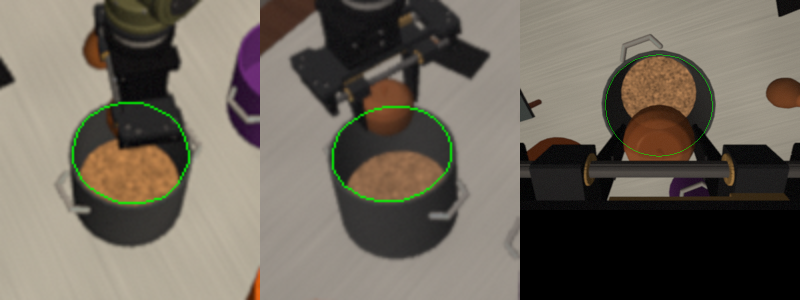

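The projected rim (green) sits on the real rim in all three views, with the apple over the mouth. I lower it to just above the highest possible plate position, then go slowly.

{"name": "servo_tool", "arguments": {"commands": [{"fingers": 1, "delta_pos": [0, 0, -0.04], "delta_rot": [0, 0, 0]}, {"fingers": 1, "delta_pos": [0, 0, -0.08], "delta_rot": [0, 0, 0]}, {"fingers": 1, "delta_pos": [0, 0, -0.08], "delta_rot": [0, 0, 0]}, {"fingers": 1, "delta_pos": [0, 0, -0.08], "delta_rot": [0, 0, 0]}, {"fingers": 1, "delta_pos": [0, 0, -0.08], "delta_rot": [0, 0, 0]}, {"fingers": 1, "delta_pos": [0, 0, -0.06], "delta_rot": [0, 0, 0]}, {"fingers": 1, "delta_pos": [0, 0, -0.05], "delta_rot": [0, 0, 0]}, {"fingers": 1, "delta_pos": [0, 0, -0.03], "delta_rot": [0, 0, 0]}, {"fingers": 1, "delta_pos": [0, 0, 0], "delta_rot": [0, 0, 0]}, {"fingers": 1, "delta_pos": [0, 0, 0], "delta_rot": [0, 0, 0]}]}}

```text
time: 9.4
ee_pos: [0.5725, 0.2623, 0.1188]
tcp_rot: [-3.141, -0.0, -0.291]
force: [0.5, 0.5, -1.8]
width: 0.065
gripper_force: 20.0
```

{"name": "servo_tool", "arguments": {"commands": [{"fingers": 1, "delta_pos": [0, 0, -0.01], "delta_rot": [0, 0, 0]}, {"fingers": 1, "delta_pos": [0, 0, -0.01], "delta_rot": [0, 0, 0]}, {"fingers": 1, "delta_pos": [0, 0, -0.01], "delta_rot": [0, 0, 0]}, {"fingers": 1, "delta_pos": [0, 0, -0.01], "delta_rot": [0, 0, 0]}, {"fingers": 1, "delta_pos": [0, 0, -0.01], "delta_rot": [0, 0, 0]}, {"fingers": 1, "delta_pos": [0, 0, -0.01], "delta_rot": [0, 0, 0]}, {"fingers": 1, "delta_pos": [0, 0, -0.01], "delta_rot": [0, 0, 0]}, {"fingers": 1, "delta_pos": [0, 0, -0.01], "delta_rot": [0, 0, 0]}, {"fingers": 1, "delta_pos": [0, 0, -0.01], "delta_rot": [0, 0, 0]}, {"fingers": 1, "delta_pos": [0, 0, -0.01], "delta_rot": [0, 0, 0]}, {"fingers": 1, "delta_pos": [0, 0, 0], "delta_rot": [0, 0, 0]}]}}

```text
time: 10.32
ee_pos: [0.572, 0.2622, 0.098]
tcp_rot: [3.141, 0.001, -0.29]
force: [-0.7, -0.3, -2.5]
width: 0.0652
gripper_force: 20.0
```

{"name": "servo_tool", "arguments": {"commands": [{"fingers": 1, "delta_pos": [0, 0, -0.008], "delta_rot": [0, 0, 0]}, {"fingers": 1, "delta_pos": [0, 0, -0.008], "delta_rot": [0, 0, 0]}, {"fingers": 1, "delta_pos": [0, 0, -0.008], "delta_rot": [0, 0, 0]}, {"fingers": 1, "delta_pos": [0, 0, -0.008], "delta_rot": [0, 0, 0]}, {"fingers": 1, "delta_pos": [0, 0, -0.008], "delta_rot": [0, 0, 0]}, {"fingers": 1, "delta_pos": [0, 0, -0.008], "delta_rot": [0, 0, 0]}, {"fingers": 1, "delta_pos": [0, 0, 0], "delta_rot": [0, 0, 0]}]}}

```text
time: 10.9
ee_pos: [0.5721, 0.2622, 0.0885]
tcp_rot: [3.141, 0.001, -0.29]
force: [-0.1, 0.0, -1.7]
width: 0.0652
gripper_force: 20.0
```

{"name": "servo_tool", "arguments": {"commands": [{"fingers": 1, "delta_pos": [0, 0, -0.005], "delta_rot": [0, 0, 0]}, {"fingers": 1, "delta_pos": [0, 0, -0.005], "delta_rot": [0, 0, 0]}, {"fingers": 1, "delta_pos": [0, 0, -0.005], "delta_rot": [0, 0, 0]}, {"fingers": 1, "delta_pos": [0, 0, -0.005], "delta_rot": [0, 0, 0]}, {"fingers": 1, "delta_pos": [0, 0, 0], "delta_rot": [0, 0, 0]}, {"fingers": 1, "delta_pos": [0, 0, 0], "delta_rot": [0, 0, 0]}]}}

```text
time: 11.4
ee_pos: [0.5723, 0.2623, 0.0849]
tcp_rot: [3.141, 0.0, -0.29]
force: [0.8, 0.2, -0.9]
width: 0.0652
gripper_force: 20.0
```

```bash
cat > f.py <<'E'
from h import *
F=[];Z=[]
for i in range(8):
    o=get_obs(); F.append(o["force"]); Z.append(o["ee_pos"]); get_image("wrist")
print(o["time"],np.mean(Z,0).round(4),np.mean(F,0).round(2),np.std(F,0).round(2))
E
python3 f.py
```

```text
11.75 [0.5724 0.2623 0.0851] [-0.13  0.28 -1.89] [0.75 0.74 0.61]
```

{"name": "servo_tool", "arguments": {"commands": [{"fingers": 1, "delta_pos": [0, 0, -0.005], "delta_rot": [0, 0, 0]}, {"fingers": 1, "delta_pos": [0, 0, -0.005], "delta_rot": [0, 0, 0]}, {"fingers": 1, "delta_pos": [0, 0, -0.005], "delta_rot": [0, 0, 0]}, {"fingers": 1, "delta_pos": [0, 0, -0.005], "delta_rot": [0, 0, 0]}, {"fingers": 1, "delta_pos": [0, 0, -0.005], "delta_rot": [0, 0, 0]}, {"fingers": 1, "delta_pos": [0, 0, -0.005], "delta_rot": [0, 0, 0]}]}}

```text
time: 12.3
ee_pos: [0.5723, 0.2623, 0.0789]
tcp_rot: [3.142, 0.0, -0.29]
force: [0.3, 0.2, -1.9]
width: 0.0649
gripper_force: 20.0
```

```bash
python3 f.py
```

```text
12.65 [0.5723 0.2623 0.0789] [-0.06  0.2  -1.94] [0.52 0.65 0.43]
```

{"name": "servo_tool", "arguments": {"commands": [{"fingers": 1, "delta_pos": [0, 0, -0.005], "delta_rot": [0, 0, 0]}, {"fingers": 1, "delta_pos": [0, 0, -0.005], "delta_rot": [0, 0, 0]}, {"fingers": 1, "delta_pos": [0, 0, -0.005], "delta_rot": [0, 0, 0]}, {"fingers": 1, "delta_pos": [0, 0, -0.005], "delta_rot": [0, 0, 0]}, {"fingers": 1, "delta_pos": [0, 0, 0], "delta_rot": [0, 0, 0]}]}}

```text
time: 13.12
ee_pos: [0.5721, 0.2622, 0.0746]
tcp_rot: [3.141, 0.001, -0.29]
force: [1.1, -0.5, -1.6]
width: 0.0653
gripper_force: 20.0
```

```bash
python3 f.py
```

```text
13.4667 [0.5723 0.2623 0.075 ] [ 0.34  0.01 -1.95] [0.45 0.36 0.58]
```

{"name": "servo_tool", "arguments": {"commands": [{"fingers": 1, "delta_pos": [0, 0, -0.005], "delta_rot": [0, 0, 0]}, {"fingers": 1, "delta_pos": [0, 0, -0.005], "delta_rot": [0, 0, 0]}, {"fingers": 1, "delta_pos": [0, 0, -0.005], "delta_rot": [0, 0, 0]}, {"fingers": 1, "delta_pos": [0, 0, 0], "delta_rot": [0, 0, 0]}]}}

```text
time: 13.85
ee_pos: [0.5724, 0.2623, 0.0719]
tcp_rot: [3.142, 0.0, -0.29]
force: [-0.4, -0.3, -0.6]
width: 0.0651
gripper_force: 20.0
```

```bash
python3 f.py
```

```text
14.2 [0.5724 0.2623 0.0721] [ 0.1   0.02 -1.23] [0.56 0.35 0.37]
```

Contact felt at about 0.074. A further 3.5 mm should let the spring carry the apple.

{"name": "servo_tool", "arguments": {"commands": [{"fingers": 1, "delta_pos": [0, 0, -0.005], "delta_rot": [0, 0, 0]}, {"fingers": 1, "delta_pos": [0, 0, -0.005], "delta_rot": [0, 0, 0]}, {"fingers": 1, "delta_pos": [0, 0, -0.005], "delta_rot": [0, 0, 0]}, {"fingers": 1, "delta_pos": [0, 0, -0.003], "delta_rot": [0, 0, 0]}, {"fingers": 1, "delta_pos": [0, 0, 0], "delta_rot": [0, 0, 0]}]}}

```text
time: 14.67
ee_pos: [0.5725, 0.2624, 0.0685]
tcp_rot: [-3.141, -0.0, -0.29]
force: [-0.5, 0.4, 0.8]
width: 0.0649
gripper_force: 20.0
```

```bash
python3 f.py
```

```text
15.0167 [0.5725 0.2624 0.0686] [-0.33 -0.05  0.21] [0.27 0.66 0.6 ]
```

The wrist force is about zero, so the plate carries the apple. I ease the grip and open slowly.

{"name": "servo_tool", "arguments": {"commands": [{"fingers": 0.34, "delta_pos": [0, 0, 0], "delta_rot": [0, 0, 0]}, {"fingers": 0.33, "delta_pos": [0, 0, 0], "delta_rot": [0, 0, 0]}, {"fingers": 0.31, "delta_pos": [0, 0, 0], "delta_rot": [0, 0, 0]}, {"fingers": 0.3, "delta_pos": [0, 0, 0], "delta_rot": [0, 0, 0]}, {"fingers": 0.28, "delta_pos": [0, 0, 0], "delta_rot": [0, 0, 0]}, {"fingers": 0.26, "delta_pos": [0, 0, 0], "delta_rot": [0, 0, 0]}, {"fingers": 0.23, "delta_pos": [0, 0, 0], "delta_rot": [0, 0, 0]}, {"fingers": 0.2, "delta_pos": [0, 0, 0], "delta_rot": [0, 0, 0]}, {"fingers": 0.16, "delta_pos": [0, 0, 0], "delta_rot": [0, 0, 0]}, {"fingers": 0.1, "delta_pos": [0, 0, 0], "delta_rot": [0, 0, 0]}, {"fingers": 0.1, "delta_pos": [0, 0, 0], "delta_rot": [0, 0, 0]}], "newtons": 5}}

```text
time: 15.98
ee_pos: [0.5723, 0.2623, 0.0684]
tcp_rot: [-3.142, 0.0, -0.29]
force: [0.6, 0.2, 0.1]
width: 0.0852
gripper_force: 0.0
```

```bash
python3 f.py
```

```text
16.3333 [0.5723 0.2623 0.0684] [-0.23 -0.01 -0.11] [0.4  0.44 0.48]
```

Released with no load on the tool. I retract straight up and then check.

{"name": "servo_tool", "arguments": {"commands": [{"fingers": 0.1, "delta_pos": [0, 0, 0.02], "delta_rot": [0, 0, 0]}, {"fingers": 0.1, "delta_pos": [0, 0, 0.05], "delta_rot": [0, 0, 0]}, {"fingers": 0.1, "delta_pos": [0, 0, 0.08], "delta_rot": [0, 0, 0]}, {"fingers": 0.1, "delta_pos": [0, 0, 0.1], "delta_rot": [0, 0, 0]}, {"fingers": 0.1, "delta_pos": [0, 0, 0.1], "delta_rot": [0, 0, 0]}, {"fingers": 0.1, "delta_pos": [0, 0, 0.1], "delta_rot": [0, 0, 0]}, {"fingers": 0.1, "delta_pos": [0, 0, 0.1], "delta_rot": [0, 0, 0]}, {"fingers": 0.1, "delta_pos": [0, 0, 0.14], "delta_rot": [0, 0, 0]}, {"fingers": 0.1, "delta_pos": [0, 0, 0.14], "delta_rot": [0, 0, 0]}, {"fingers": 0.1, "delta_pos": [0, 0, 0.14], "delta_rot": [0, 0, 0]}, {"fingers": 0.1, "delta_pos": [0, 0, 0.14], "delta_rot": [0, 0, 0]}, {"fingers": 0.1, "delta_pos": [0, 0, 0.1], "delta_rot": [0, 0, 0]}, {"fingers": 0.1, "delta_pos": [0, 0, 0.05], "delta_rot": [0, 0, 0]}, {"fingers": 0.1, "delta_pos": [0, 0, 0], "delta_rot": [0, 0, 0]}, {"fingers": 0.1, "delta_pos": [0, 0, 0], "delta_rot": [0, 0, 0]}]}}

```text
time: 17.63
ee_pos: [0.5723, 0.2623, 0.3206]
tcp_rot: [-3.141, -0.0, -0.29]
force: [0.3, 0.1, -0.3]
width: 0.0857
gripper_force: 0.0
```

```bash
python3 - <<'E'
from h import *
o=get_obs();print(o["time"],o["ee_pos"],o["force"])
a=get_image("wrist")[:300]; b=get_image("side")[150:300,150:330]
cv2.imwrite("pics/end.png",np.hstack([cv2.resize(a,(440,236)),cv2.resize(b,(283,236))]))
E
```

```text
17.6333 [0.57229502 0.26229275 0.32056046] [ 0.27475905  0.10572661 -0.29212816]
```

View pics/end.png

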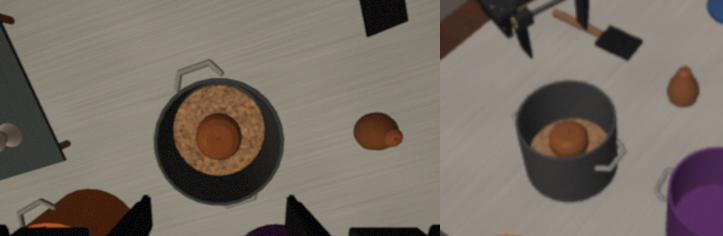

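The apple stands upright amid the cork at (218,136) in the wrist view. The pear and paddle are where they were, and the robot is clear.

```bash
python3 -c "
from rig import *
print(job_done())"
```

```text
the job is handed in; nothing more can be done
None
```

The apple stands upright on the sprung cork plate in the steel pot, released once the wrist force showed the plate carrying its weight; the pear and paddle were not touched, and I handed the job in at about 18 s.

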